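# Slide three sample jars into their colour-marked rack pockets

## Robot

A 7-joint arm with a two-finger parallel gripper is mounted at the origin on a cart in front of the work surface, level with it; the furniture and walls round the work are solid. World frame = base frame: x ahead of the robot, y to its left, z up, the work surface at z = 0. Lengths are in m, angles in rad, forces in N, time in s.
With the tool pointing down it reaches from about 0.4 to 0.85 m from the base axis. Payload 10.4 kg.
Tool frame: the origin (TCP) lies midway between the tips of the shut fingers; the grasp point (between the pads) lies r.grip_point_offset behind it (r.grip_point_offset is the distance from the TCP to the grasp point, in m); z points along the fingers, y is the line along which they close (so a half turn about z gives the same grasp; the last joint's range is limited). The gripper opens to 87 mm and grips with 3 to 60 N. Pads are 19 mm wide; open, the fingers measure 117 mm over their backs; the gripper's body (75 mm by 190 mm) begins 51 mm behind the grasp point.
Start: joints at [-1.132, 0.332, -0.065, 1.46, 0.022, 1.35, -0.088], TCP at [0.278, 0.56, 0.223] pointing down, gripper open.
Joint ranges: [-2.6, 2.6], [-0.5, 2.12], [-1.47, 1.34], [0.16, 2.42], [-1.27, 4.41], [0.06, 2.06], [-2.6, 2.6]. Speed limits (rad/s): [2.22, 2.22, 2.79, 2.79, 3.14, 3.14, 3.14].

## Interface

Orientations are given as a unit quaternion [x, y, z, w].
In Python, from bench import r gives the robot as it stands.
- The arm moves only by the tool play_rows, never from a script. Its arguments are lists of equal length, an entry for each row: "claw": the closure, from 0 (fully open) to 1 (shut); "delta_pos": the shift along the tool's x, y, z scaled (see below), a list of three; "delta_rot": the turn, a rotation vector about the tool's x, y, z scaled (see below), a list of three. A call has 1 to 8 rows; each row shifts and turns the commanded pose from where the row before left it, along the tool's axes as they then stand; what a row does not reach is not made up. The controller multiplies each number of a shift by 200 mm and each number of a turn by pi rad. A row lasts 1/10 s, in which the tool goes at most 50 mm and 8.59 degrees, less where a joint would pass 70% of its speed; a pose out of reach is approached as far as the arm can. A call with a number of a shift or a turn outside -1 to 1 is refused whole. A call with a gripper value outside its range is refused whole. The fingers move at their own pace and stop on an object; "squeeze" is the grip in N (left out, the last holds). Time passes only in rows, so rows that do not move let the fingers close. It gives the time, the measured TCP pose, the force, the opening and the grip force at its end, in the units of the state.
- r.read_state(): the state, without advancing time (a new reading comes with each control period).
- r.camera(name): name is "side" or "top"; returns a dict with "pixels" (420x560x3 uint8, red, green, blue), "camera_matrix" (3x3 intrinsics, pixels), "cam_to_world" (4x4, takes a point from camera to world coordinates). Camera axes: x right, y up, looking along -z (the intrinsics and any distortion apply to the point x, -y, -z); pixel columns grow to the right and rows downward; lengths in m; the calibration is good to about 2 mm. A picture is of the moment at which its call begins. There is no depth.
- r.close_job(): hands the job in; it is judged then, once.
The state is a dict: "time": time; "joint_positions": joint angles; "joint_vel": joint speeds; "joint_torque": joint torques, N m; "ee_pos": TCP position; "eef_rot": TCP orientation; "ft_force": force on the tool from outside, world axes, zero at the start; "torque": the same for the moment, N m; "width": finger opening in m; "grip_force": force on a finger pad.
Only numpy, scipy, OpenCV 4.12 (cv2) and the standard library are available. Lean on these libraries where they do the work, as an engineer would, in place of code of your own. Each camera call takes 0.05 s, during which the arm holds its last target. There are 200 camera calls.

## Task

Slide each of the three sample jars across the deck of the sample rack until it drops into the pocket marked with the colour of the jar's body (red, peach or white) and stands upright on the pocket's floor. Push the jars along the deck, do not lift them off it and do not tip them over, and leave the other things on the bench where they are.

Things in the scene. Friction and masses are not known exactly. Their poses are not given: they have to be found in the camera images.
- rack: dark blue-grey block fixed to the bench, 210 (x) x 232 (y) x 30 mm high; origin at the centre of its underside, z up. Its flat top is the deck: jars start in a row near x = -60 mm in any order, a row of three pockets lies at x = +61 mm, y = +72, 0, -72. All its edges are open, without rims; flush aluminium strips run along both sides
- pocket_red (a point): centre of the floor of the red-marked pocket (rack y = +72 mm); axes as the rack's. The pocket is a round hole, 66 mm in diameter (3 mm chamfer at the mouth), 16 mm deep, its floor 14 mm above the bench; a red plate behind it at rack x = 99 mm and a red strip before it at x = 21 mm mark it
- pocket_peach (a point): the same for the peach-marked pocket in the middle (rack y = 0)
- pocket_white (a point): the same for the white-marked pocket (rack y = -72 mm)
- jar_red: upright closed sample jar with red body and blue lid (red round sticker on top), 54 mm in diameter (body 52, lid 53.6 from 52 mm up), 67 mm high, about 0.14 kg; origin at the centre of its underside, z up
- jar_peach: the same jar with peach (light salmon) body, white lid and a peach round sticker on top; origin at the centre of its underside, z up
- jar_white: the same jar with white body, white lid and sticker; origin at the centre of its underside, z up
- label_roll: bystander: lying white label roll, 86 mm in diameter, 42 mm high; origin at the centre of its underside
- bowl_a: bystander: small white bowl, 69 mm in diameter, 29 mm high; origin at the centre of its underside
- bowl_b: bystander: nest of small white bowls, 68 mm in diameter, 54 mm high; origin at the centre of its underside
- tray_pack: bystander: pack of peach moulded trays, 70 x 119 x 18 mm; origin at the centre of its underside
- counter: bystander: round grey tally counter, 52 mm in diameter, 23 mm high; origin at the centre of its underside
Things that resemble listed ones, but are neither listed nor needed, are in the scene too. What is shaped like the jar_white but purple is not meant.

How it is judged:
At the end, for the whole second after the job is handed in: Each jar stands in the pocket of its own colour: its underside within 10 mm of the pocket's centre sideways and less than 4 mm above the pocket's floor, within 0.1 rad of upright, at rest (below 0.02 m/s) (horizontal distance between jar_red and pocket_red below 0.01 m and z of jar_red in the frame of pocket_red below 0.004 m and angle between each of jar_red, jar_peach, jar_white's own z axis and vertical below 0.1 rad and linear speed of each of jar_red, jar_peach, jar_white below 0.02 m/s and horizontal distance between jar_peach and pocket_peach below 0.01 m and z of jar_peach in the frame of pocket_peach below 0.004 m and horizontal distance between jar_white and pocket_white below 0.01 m and z of jar_white in the frame of pocket_white below 0.004 m); the robot touches nothing.
It fails at once if a jar is lifted more than 15 mm off the deck (z of any of jar_red, jar_peach, jar_white in the frame of rack above 0.045 m).
It fails at once if a jar is tipped over (more than 1 rad from upright) (angle between any of jar_red, jar_peach, jar_white's own z axis and vertical above 1 rad).
It fails at once if a bystander is moved more than 30 mm (distance of any of label_roll, bowl_a, bowl_b, tray_pack, counter from where it was at the start of the episode above 0.03 m).
It also fails if it takes over 72 s, if anything falls off the work surface, if the arm or the gripper's body presses on something with over 40 N, if the wrist force passes 120 N, or if a joint passes its speed limit or range.

## Working session

There is one attempt and no reset: what is moved stays moved. The work goes in short steps, Python scripts to look and compute and a tool call to move; the robot and the scene stay as the last step left them, time stands still between calls to the robot, and variables do not carry over. Pictures are saved under pics/ and viewed, at most 10 in all, crops included, and the job is handed in when it is done.

Besides the shell and the picture viewer there is one more tool, called after "Request:" as name(argument=value, ...), one argument or row to a line, values as JSON. play_rows: Moves the arm, as the interface text tells. Shifts and turns lie within -1 to 1; 1 stands for 200 mm of shift or pi rad of turn. Its arguments: {"type":"object","properties":{"claw":{"type":"array"},"delta_pos":{"type":"array"},"delta_rot":{"type":"array"},"squeeze":{"type":"number"}},"required":["claw","delta_pos","delta_rot"]}

```bash
mkdir -p pics
python3 - <<'E'
from bench import r
import cv2,numpy as np
for n in("top","side"):
    c=r.camera(n); cv2.imwrite(f"pics/{n}0.png",c["pixels"][:,:,::-1]); np.savez(f"{n}0.npz",**{k:np.array(v) for k,v in c.items()})
    print(n,c.keys(),np.round(c["camera_matrix"],1).tolist(),np.round(c["cam_to_world"],3).tolist())
print(r.read_state(),r.grip_point_offset)
E
```

```text
top dict_keys(['pixels', 'camera_matrix', 'cam_to_world']) [[421.8, 0.0, 286.2], [0.0, 421.8, 214.3], [0.0, 0.0, 1.0]] [[0.011, 0.995, -0.099, 0.435], [-1.0, 0.012, 0.011, 0.069], [0.012, 0.099, 0.995, 1.125], [0.0, 0.0, 0.0, 1.0]]
side dict_keys(['pixels', 'camera_matrix', 'cam_to_world']) [[409.2, 0.0, 279.1], [0.0, 409.2, 203.7], [0.0, 0.0, 1.0]] [[0.956, 0.168, -0.24, 0.228], [-0.293, 0.504, -0.812, -0.974], [-0.016, 0.847, 0.531, 0.757], [0.0, 0.0, 0.0, 1.0]]
{'time': 0.1, 'joint_positions': array([-1.13159765,  0.33280592, -0.06472388,  1.46086611,  0.02161712,
        1.34988254, -0.08847716]), 'joint_vel': array([-1.59038050e-05, -2.08157247e-04,  8.94128275e-04, -1.04454303e-03,
       -1.00778874e-03, -5.87745189e-04, -1.08198112e-03]), 'joint_torque': array([ 1.64486632e-03, -6.24544501e+01,  2.48768250e-02, -3.90712953e+01,
       -6.14753016e-02,  3.66175559e-02,  1.41936453e-04]), 'ee_pos': array([0.27831591, 0.55922592, 0.22183109]), 'eef_rot': array([ 2.28819664e-01,  9.73468623e-01, -6.22722780e-04, -1.12598787e-04]), 'ft_force': array([ 0.19803687,  0.35281412, -0.13302684]), 'torque': array([-0.00837922,  0.00276899, -0.0350876 ]), 'grip_force': 0.0, 'width': 0.08709801059357733} 0.0187
```

View pics/top0.png

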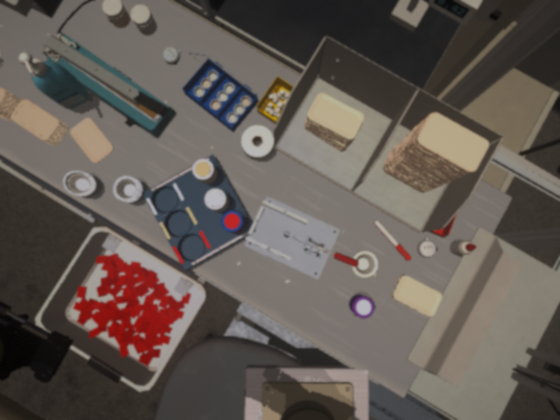

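View pics/side0.png

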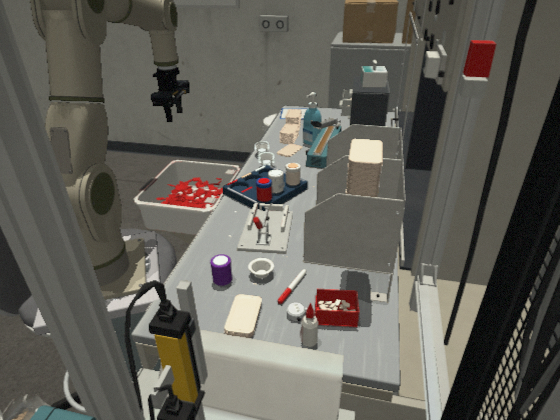

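The top view shows the rack near (200,212). The jars are peach (203,169), white (215,199) and red (233,221), and the pockets are around (165,200), (178,222) and (190,247), with red markings at the lowest. The side view shows the rack near (265,187), with the purple lookalike at (221,269). Next I'll look at enlarged crops.

Run:
```python
import cv2
a=cv2.imread("pics/top0.png")[145:280,130:265]; b=cv2.imread("pics/side0.png")[145:225,215:315]
a=cv2.resize(a,None,fx=4.4,fy=4.4,interpolation=cv2.INTER_CUBIC)
b=cv2.resize(b,None,fx=7,fy=7,interpolation=cv2.INTER_CUBIC)
cv2.imwrite("pics/topc.png",a);cv2.imwrite("pics/sidec.png",b)
```

```text
(no output)
```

View pics/topc.png

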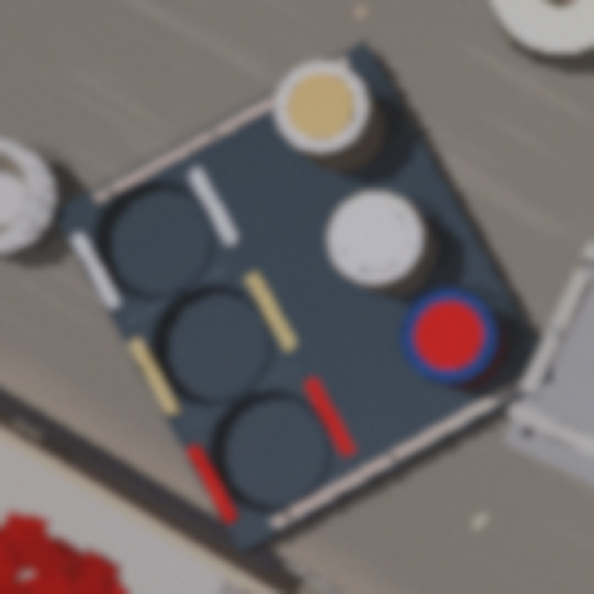

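View pics/sidec.png

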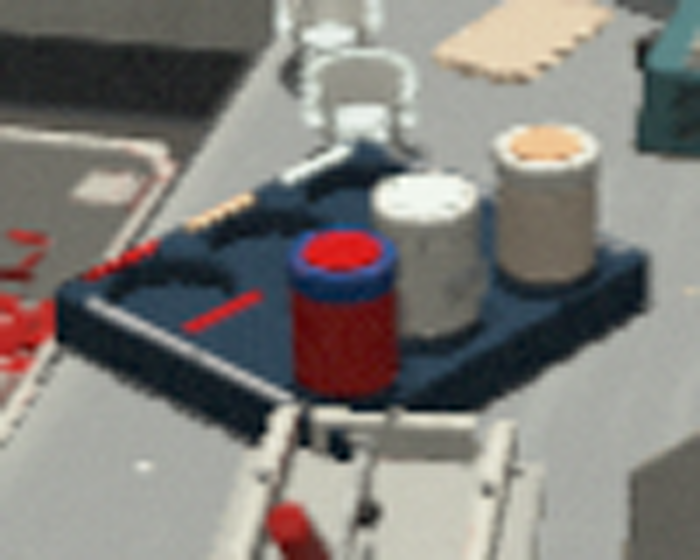

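The crops, in original pixels:

| Item | Top view | Side view |
|---|---|---|
| Red strip | (205,239) | (247,190) |
| Red plate | (178,255) | (232,182) |
| Peach strip | (192,216) | – |
| Peach plate | (165,230) | (246,175) |
| White strip | (179,192) | – |
| White plate | (152,206) | (260,169) |
| Peach lid | (203,169) | (293,165) |
| White lid | (215,199) | (276,173) |
| Red lid | (232,221) | (264,181) |

The white and peach jars need to swap sides.

```bash
cat > h.py <<'E'
import cv2,numpy as np
def load(n): d=np.load(n+".npz"); return d["pixels"],d["camera_matrix"],d["cam_to_world"]
def ray(K,T,u):
    d=np.linalg.inv(K)@[u[0],u[1],1]; d=T[:3,:3]@(d*[1,-1,-1]); return T[:3,3],d/np.linalg.norm(d)
def plane(K,T,u,z):
    o,d=ray(K,T,u); return o+d*(z-o[2])/d[2]
def tri(a,b):
    (o,d),(p,e)=a,b; s=np.linalg.lstsq(np.c_[d,-e],p-o,rcond=None)[0]; A,B=o+d*s[0],p+e*s[1]; return (A+B)/2,np.linalg.norm(A-B)
def blob(img,seed,tol=45,S=4):
    x,y=seed; x0,y0=int(x)-22,int(y)-22
    c=cv2.resize(np.ascontiguousarray(img[y0:y0+45,x0:x0+45]),None,fx=S,fy=S,interpolation=cv2.INTER_CUBIC)
    m=np.zeros((c.shape[0]+2,)*2,np.uint8)
    cv2.floodFill(c,m,(int((x-x0+.5)*S),int((y-y0+.5)*S)),0,(tol,)*3,(tol,)*3,4|cv2.FLOODFILL_FIXED_RANGE|cv2.FLOODFILL_MASK_ONLY|(1<<8))
    ct=max(cv2.findContours(m[1:-1,1:-1],0,1)[0],key=cv2.contourArea); M=cv2.moments(cv2.convexHull(ct))
    p=np.array([M["m10"],M["m01"]])/M["m00"]
    return (p+.5)/S-.5+[x0,y0],M["m00"]/S/S
E
cat > m0.py <<'E'
from h import *
t,s=load("top0"),load("side0")
f=lambda sc,o,p:(o[0]+p[0]/sc,o[1]+p[1]/sc)
tp={k:f(4.4,(130,145),v) for k,v in dict(rs=(330,416),rp=(212,484),ps=(271,311),pp=(155,376),ws=(214,207),wp=(96,270),jr=(450,335),jw=(375,237),jp=(322,105)).items()}
sp={k:f(7,(215,145),v) for k,v in dict(rs=(222,312),rp=(122,260),pp=(220,213),wp=(317,165),jr=(343,250),jp=(547,142),jw=(425,192)).items()}
P={}
for k in tp:
    u,a=blob(t[0],tp[k]); z=.03 if k[0]!='j' else .097
    P[k]=plane(t[1],t[2],u,z); print(k,u.round(1),round(a),P[k].round(4),end=' ')
    if k in sp:
        v,b=blob(s[0],sp[k]); q,g=tri(ray(t[1],t[2],u),ray(s[1],s[2],v)); print('| tri',v.round(1),round(b),q.round(4),'gap',round(g,4),end='')
    print()
N=dict(rs=(21,72),rp=(99,72),ps=(21,0),pp=(99,0),ws=(21,-72),wp=(99,-72))
A=np.array([N[k] for k in N])/1e3; B=np.array([P[k][:2] for k in N])
a,b=A-A.mean(0),B-B.mean(0); th=np.arctan2((a[:,0]*b[:,1]-a[:,1]*b[:,0]).sum(),(a*b).sum())
R=np.array([[np.cos(th),-np.sin(th)],[np.sin(th),np.cos(th)]]); c=B.mean(0)-R@A.mean(0)
print("yaw",th,"c",c,"res mm",((A@R.T+c-B)*1e3).round(1).tolist())
for k in('jr','jw','jp'): print(k,'rack xy mm',((P[k][:2]-c)@R*1e3).round(1))
np.savez("rack.npz",R=R,c=c,th=th)
E
python3 m0.py
```

```text
rs [204.4 239.2] 66 [0.4766 0.2679 0.03  ] | tri [246.4 189.1] 21 [0.4757 0.2682 0.0297] gap 0.0018
rp [177.4 254.4] 64 [0.4366 0.3364 0.03  ] | tri [231.4 182.4] 18 [0.4356 0.3372 0.0275] gap 0.0022
ps [191.2 215.3] 62 [0.5384 0.3041 0.03  ] 
pp [155.5 231. ] 881 [0.4964 0.395  0.03  ] | tri [242.2 167.4] 775 [0.4915 0.3881 0.0555] gap 0.0069
ws [178.  191.4] 61 [0.6006 0.3406 0.03  ] 
wp [151.2 206.3] 65 [0.5608 0.4088 0.03  ] | tri [263.3 166.3] 1563 [0.5668 0.4046 0.0388] gap 0.0145
jr [231.5 220.7] 171 [0.5199 0.1911 0.097 ] | tri [263.4 180.2] 38 [0.5194 0.1911 0.098 ] gap 0.0008
jw [214.6 198.6] 332 [0.5739 0.2338 0.097 ] | tri [275.4 172.6] 73 [0.5739 0.234  0.096 ] gap 0.0004
jp [202.6 168.7] 205 [0.648  0.2656 0.097 ] | tri [292.5 165.5] 56 [0.6475 0.2658 0.0966] gap 0.0012
yaw 2.0875195978364185 c [0.54786627 0.28997965] res mm [[-1.7, 4.7], [-0.3, 4.1], [-0.9, 4.1], [2.6, -19.0], [-0.6, 3.2], [0.8, 2.8]]
jr rack xy mm [-72.1  73.2]
jw rack xy mm [-61.7   5.1]
jp rack xy mm [-70.7 -75. ]
```

Heights check out: deck about 30 mm, lid tops about 97 mm. The peach plate blob leaked, so I'll drop it from the fit, then plan the moves.

```bash
sed -i "s/^N=dict.*/N=dict(rs=(21,72),rp=(99,72),ps=(21,0),ws=(21,-72),wp=(99,-72))/" m0.py; python3 m0.py | tail -4
cat > go.py <<'E'
# usage: go.py rackx racky z pushdeg(rack frame)  -> deltas in play_rows units
import sys,numpy as np
from bench import r
from scipy.spatial.transform import Rotation as Ro
d=np.load("rack.npz"); R,c,th=d["R"],d["c"],float(d["th"])
x,y,z,a=map(float,sys.argv[1:5]); s=r.read_state(); M=Ro.from_quat(s["eef_rot"]).as_matrix()
w=np.r_[R@[x/1e3,y/1e3]+c,z]; t=th+np.radians(a)
ty=np.array([np.cos(t),np.sin(t),0]); G=np.c_[np.cross(ty,[0,0,-1]),ty,[0,0,-1]]
rv=Ro.from_matrix(M.T@G).as_rotvec()
print("world",w.round(4),"now",s["ee_pos"].round(4),"rack now mm",((s["ee_pos"][:2]-c)@R*1e3).round(1),"t",s["time"],"j7",s["joint_positions"][6].round(2))
print("shift/200mm now-axes",(M.T@(w-s["ee_pos"])/.2).round(3),"rot/pi",(rv/np.pi).round(4),"shift after rot",(G.T@(w-s["ee_pos"])/.2).round(3))
E
python3 go.py -72 73 .15 0
python3 - <<'E'
from h import *
t=load("top0");d=np.load("rack.npz")
for n,u,z in(("bowlA",(127,189),.04),("bowlB",(79,184),.04),("tray corner",(252,232),.02)): print(n,((plane(t[1],t[2],u,z)[:2]-d["c"])@d["R"]*1e3).round())
E
```

```text
yaw 2.099388720493296 c [0.54892009 0.28649359] res mm [[-0.4, 0.4], [0.2, -0.7], [-0.0, 0.5], [-0.1, 0.4], [0.4, -0.5]]
jr rack xy mm [-67.7  73.2]
jw rack xy mm [-58.1   5. ]
jp rack xy mm [-68. -75.]
world [0.5222 0.1875 0.15  ] now [0.2783 0.5592 0.2218] rack now mm [372.   96.1] t 0.1 j7 -0.09
shift/200mm now-axes [-1.92  -1.12   0.361] rot/pi [-4.000e-04 -2.000e-04 -3.152e-01] shift after rot [-0.116 -2.22   0.359]
bowlA [ 131. -140.]
bowlB [ 232. -213.]
tray corner [-95. 115.]
```

Request:
play_rows(
  claw=[0, 0, 0, 0, 0, 0, 0, 0],
  delta_pos=[
    [-0.12, -0.07, 0],
    [-0.12, -0.07, 0],
    [-0.12, -0.07, 0],
    [-0.12, -0.07, 0],
    [-0.12, -0.07, 0],
    [-0.12, -0.07, 0],
    [-0.12, -0.07, 0],
    [-0.12, -0.07, 0],
  ],
  delta_rot=[
    [0, 0, 0],
    [0, 0, 0],
    [0, 0, 0],
    [0, 0, 0],
    [0, 0, 0],
    [0, 0, 0],
    [0, 0, 0],
    [0, 0, 0],
  ],
)

```text
time: 0.9
ee_pos: [0.4008, 0.3726, 0.2222]
eef_rot: [0.229, 0.973, -0.0, -0.0]
ft_force: [1.4, 0.4, 0.9]
width: 0.0869
grip_force: 0.0
```

Request:
play_rows(
  claw=[0, 0, 0, 0, 0, 0, 0, 0],
  delta_pos=[
    [-0.12, -0.07, 0],
    [-0.12, -0.07, 0],
    [-0.12, -0.07, 0],
    [-0.12, -0.07, 0],
    [-0.12, -0.07, 0],
    [-0.12, -0.07, 0],
    [-0.12, -0.07, 0],
    [-0.12, -0.07, 0],
  ],
  delta_rot=[
    [0, 0, 0],
    [0, 0, 0],
    [0, 0, 0],
    [0, 0, 0],
    [0, 0, 0],
    [0, 0, 0],
    [0, 0, 0],
    [0, 0, 0],
  ],
)

```text
time: 1.7
ee_pos: [0.5227, 0.1868, 0.2222]
eef_rot: [0.229, 0.973, -0.0, -0.0]
ft_force: [0.4, 0.3, -1.0]
width: 0.0871
grip_force: 0.0
```

Request:
play_rows(
  claw=[0, 0, 0, 0, 0, 0, 0, 0],
  delta_pos=[
    [0, 0, 0],
    [0, 0, 0],
    [0, 0, 0],
    [0, 0, 0],
    [0, 0, 0],
    [0, 0, 0],
    [0, 0, 0],
    [0, 0, 0],
  ],
  delta_rot=[
    [0, 0, -0.0394],
    [0, 0, -0.0394],
    [0, 0, -0.0394],
    [0, 0, -0.0394],
    [0, 0, -0.0394],
    [0, 0, -0.0394],
    [0, 0, -0.0394],
    [0, 0, -0.0394],
  ],
)

```text
time: 2.5
ee_pos: [0.5222, 0.1878, 0.2222]
eef_rot: [-0.264, 0.965, -0.0, -0.0]
ft_force: [-0.3, 0.0, -0.3]
width: 0.087
grip_force: 0.0
```

```bash
python3 go.py -67.7 73.2 .125 0
```

```text
world [0.5199 0.1911 0.125 ] now [0.5222 0.1878 0.2222] rack now mm [-71.7  72.8] t 2.5 j7 1.7
shift/200mm now-axes [0.001 0.02  0.486] rot/pi [ 0.     -0.0002  0.0016] shift after rot [0.002 0.02  0.486]
```

Request:
play_rows(
  claw=[0, 0, 0, 0, 0, 0, 0, 0],
  delta_pos=[
    [0.002, 0.02, 0.1],
    [0, 0, 0.15],
    [0, 0, 0.15],
    [0, 0, 0.15],
    [0, 0, 0.15],
    [0, 0, 0.1],
    [0, 0, 0.1],
    [0, 0, 0],
  ],
  delta_rot=[
    [0, 0, 0.0016],
    [0, 0, 0],
    [0, 0, 0],
    [0, 0, 0],
    [0, 0, 0],
    [0, 0, 0],
    [0, 0, 0],
    [0, 0, 0],
  ],
)

```text
time: 3.3
ee_pos: [0.518, 0.1903, 0.0398]
eef_rot: [-0.259, 0.966, -0.0, -0.003]
ft_force: [0.0, 0.4, -0.6]
width: 0.0871
grip_force: 0.0
```

Request:
play_rows(
  claw=[0.31, 0.31, 0.31, 0.31],
  delta_pos=[
    [0, 0, 0],
    [0, 0, 0],
    [0, 0, 0],
    [0, 0, 0],
  ],
  delta_rot=[
    [0, 0, 0],
    [0, 0, 0],
    [0, 0, 0],
    [0, 0, 0],
  ],
  squeeze=3,
)

```text
time: 3.7
ee_pos: [0.5205, 0.1914, 0.0434]
eef_rot: [-0.259, 0.966, 0.0, 0.001]
ft_force: [-0.3, 0.4, -0.5]
width: 0.0639
grip_force: 0.0
```

```bash
python3 go.py 65 72 .042 0
```

```text
world [0.454  0.3063 0.042 ] now [0.5205 0.1914 0.0434] rack now mm [-67.8  72.5] t 3.7 j7 1.7
shift/200mm now-axes [0.001 0.664 0.007] rot/pi [ 0.      0.0004 -0.0017] shift after rot [-0.002  0.664  0.007]
```

Request:
play_rows(
  claw=[0.31, 0.31, 0.31, 0.31, 0.31, 0.31, 0.31, 0.31],
  delta_pos=[
    [0, 0.03, 0],
    [0, 0.05, 0],
    [0, 0.05, 0],
    [0, 0.05, 0],
    [0, 0.06, 0],
    [0, 0.06, 0],
    [0, 0.06, 0],
    [0, 0.05, 0],
  ],
  delta_rot=[
    [0, 0, -0.001],
    [0, 0, 0],
    [0, 0, 0],
    [0, 0, 0],
    [0, 0, 0],
    [0, 0, 0],
    [0, 0, 0],
    [0, 0, 0],
  ],
)

```text
time: 4.5
ee_pos: [0.4781, 0.2633, 0.0425]
eef_rot: [-0.261, 0.965, 0.0, -0.0]
ft_force: [0.5, -1.5, 0.5]
width: 0.0602
grip_force: 0.5
```

Request:
play_rows(
  claw=[0.31, 0.31, 0.31, 0.31, 0.31, 0.31, 0.31, 0.31],
  delta_pos=[
    [0, 0.05, 0],
    [0, 0.05, 0],
    [0, 0.04, 0],
    [0, 0.04, 0],
    [0, 0.03, 0],
    [0, 0.03, 0],
    [0, 0.014, 0],
    [0, 0, 0],
  ],
  delta_rot=[
    [0, 0, 0],
    [0, 0, 0],
    [0, 0, 0],
    [0, 0, 0],
    [0, 0, 0],
    [0, 0, 0],
    [0, 0, 0],
    [0, 0, 0],
  ],
)

```text
time: 5.3
ee_pos: [0.4532, 0.3063, 0.0426]
eef_rot: [-0.26, 0.965, 0.0, 0.0]
ft_force: [0.6, 0.4, -0.3]
width: 0.0601
grip_force: 0.2
```

```bash
python3 go.py 65 72 .042 0
python3 - <<'E'
from bench import r
import cv2,numpy as np
o=[]
for n,(y,x,h,w) in(("top",(145,130,135,135)),("side",(140,215,90,100))):
    c=r.camera(n); np.savez(n+"1.npz",**c); o.append(cv2.resize(c["pixels"][y:y+h,x:x+w,::-1],(390,400),interpolation=cv2.INTER_CUBIC))
cv2.imwrite("pics/p1.png",np.hstack(o))
E
```

```text
world [0.454  0.3063 0.042 ] now [0.4532 0.3063 0.0426] rack now mm [65.4 72.7] t 5.3 j7 1.44
shift/200mm now-axes [-0.003 -0.002  0.003] rot/pi [ 0.      0.     -0.0005] shift after rot [-0.003 -0.002  0.003]
```

View pics/p1.png

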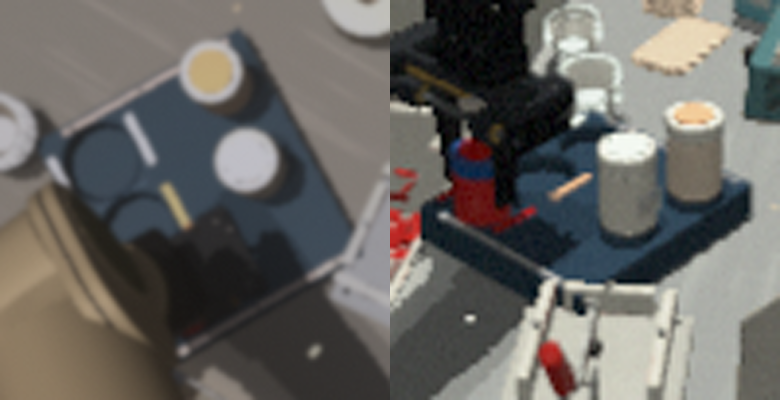

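The side view shows the red jar, with its blue lid at about (475,155) in the composite, at the red pocket beside the finger. I'll open, rise, and check it by triangulation.

Request:
play_rows(
  claw=[0, 0, 0, 0, 0, 0, 0, 0],
  delta_pos=[
    [0, 0, 0],
    [0, 0, 0],
    [0, 0, 0],
    [0, 0, -0.1],
    [0, 0, -0.15],
    [0, 0, -0.15],
    [0, 0, -0.15],
    [0, 0, 0],
  ],
  delta_rot=[
    [0, 0, 0],
    [0, 0, 0],
    [0, 0, 0],
    [0, 0, 0],
    [0, 0, 0],
    [0, 0, 0],
    [0, 0, 0],
    [0, 0, 0],
  ],
)

```text
time: 6.2
ee_pos: [0.4553, 0.3073, 0.1569]
eef_rot: [-0.26, 0.966, 0.001, 0.003]
ft_force: [-0.5, 0.2, 0.3]
width: 0.0869
grip_force: 0.0
```

```bash
python3 go.py -68 -75 .15 30.2
```

```text
world [0.648  0.2656 0.15  ] now [0.4553 0.3073 0.1569] rack now mm [65.2 70.4] t 6.2 j7 1.43
shift/200mm now-axes [-0.728 -0.665  0.039] rot/pi [-0.0002  0.0022 -0.1685] shift after rot [-0.293 -0.941  0.035]
```

Request:
play_rows(
  claw=[0, 0, 0, 0, 0, 0, 0, 0],
  delta_pos=[
    [-0.091, -0.083, 0],
    [-0.091, -0.083, 0],
    [-0.091, -0.083, 0],
    [-0.091, -0.083, 0],
    [-0.091, -0.083, 0],
    [-0.091, -0.083, 0],
    [-0.091, -0.083, 0],
    [-0.091, -0.083, 0],
  ],
  delta_rot=[
    [0, 0, 0],
    [0, 0, 0],
    [0, 0, 0],
    [0, 0, 0],
    [0, 0, 0],
    [0, 0, 0],
    [0, 0, 0],
    [0, 0, 0],
  ],
)

```text
time: 7.0
ee_pos: [0.6467, 0.264, 0.1516]
eef_rot: [-0.26, 0.966, -0.0, -0.0]
ft_force: [0.1, 1.1, 0.4]
width: 0.087
grip_force: 0.0
```

Request:
play_rows(
  claw=[0, 0, 0, 0, 0],
  delta_pos=[
    [0, 0, 0],
    [0, 0, 0],
    [0, 0, 0],
    [0, 0, 0],
    [0, 0, 0],
  ],
  delta_rot=[
    [0, 0, -0.042],
    [0, 0, -0.042],
    [0, 0, -0.042],
    [0, 0, -0.042],
    [0, 0, 0],
  ],
)

```text
time: 7.5
ee_pos: [0.6458, 0.2641, 0.1517]
eef_rot: [-0.504, 0.864, 0.0, -0.0]
ft_force: [0.6, -0.4, -0.2]
width: 0.0871
grip_force: 0.0
```

```bash
python3 go.py -68 -75 .042 30.2
cat > jar.py <<'E'
import sys; from h import *
from bench import r
tag=sys.argv[1]; d=np.load("rack.npz")
S={}
for n in("top","side"):
    c=r.camera(n); np.savez(n+tag+".npz",**c); S[n]=c
def red(n,x0,y0,x1,y1):  # red sticker on a blue lid: red blob next to blue ring
    c=S[n]; im=c["pixels"][y0:y1,x0:x1].astype(int)
    b=((im[...,2]>im[...,0]+45)&(im[...,2]>110)).astype(np.uint8); b=cv2.morphologyEx(b,cv2.MORPH_CLOSE,np.ones((3,3)))
    ct=max(cv2.findContours(b,0,1)[0],key=cv2.contourArea,default=None)
    if ct is None: return print(n,"no blue")
    print(n,"lid bbox",cv2.boundingRect(ct),"off",(x0,y0)); return
red("top",130,145,265,280); red("side",215,140,315,230)
o=[cv2.resize(S[n]["pixels"][y:y+h,x:x+w,::-1],(390,400),interpolation=cv2.INTER_CUBIC) for n,(y,x,h,w) in(("top",(145,130,135,135)),("side",(140,215,90,100)))]
cv2.imwrite(f"pics/p{tag}.png",np.hstack(o))
E
python3 jar.py 2
```

```text
world [0.648  0.2656 0.042 ] now [0.6458 0.2641 0.1517] rack now mm [-68.2 -72.4] t 7.5 j7 2.19
shift/200mm now-axes [-0.012 -0.006  0.548] rot/pi [ 0.0002 -0.0002  0.0002] shift after rot [-0.012 -0.006  0.548]
top no blue
side lid bbox (96, 4, 4, 6) off (215, 140)
```

View pics/p2.png

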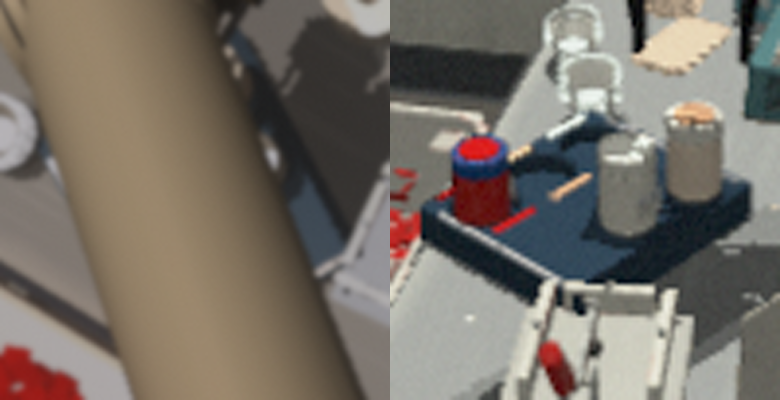

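The side view shows the red jar upright and sunk in its pocket, with the lid at about (480,155) in the composite. Peach and white are still in place. Next is the diagonal peach push.

Request:
play_rows(
  claw=[0, 0, 0, 0, 0, 0, 0],
  delta_pos=[
    [-0.012, -0.006, 0],
    [0, 0, 0.1],
    [0, 0, 0.12],
    [0, 0, 0.12],
    [0, 0, 0.12],
    [0, 0, 0.088],
    [0, 0, 0],
  ],
  delta_rot=[
    [0, 0, 0],
    [0, 0, 0],
    [0, 0, 0],
    [0, 0, 0],
    [0, 0, 0],
    [0, 0, 0],
    [0, 0, 0],
  ],
)

```text
time: 8.3
ee_pos: [0.6466, 0.2653, 0.0399]
eef_rot: [-0.503, 0.864, 0.0, -0.002]
ft_force: [-0.7, -0.9, 0.1]
width: 0.0871
grip_force: 0.0
```

Request:
play_rows(
  claw=[0.31, 0.31, 0.31, 0.31, 0.31],
  delta_pos=[
    [0, 0, 0],
    [0, 0, 0],
    [0, 0, 0],
    [0, 0, 0],
    [0, 0, 0],
  ],
  delta_rot=[
    [0, 0, 0],
    [0, 0, 0],
    [0, 0, 0],
    [0, 0, 0],
    [0, 0, 0],
  ],
)

```text
time: 8.8
ee_pos: [0.6484, 0.266, 0.0435]
eef_rot: [-0.503, 0.864, 0.0, 0.0]
ft_force: [0.4, -0.3, 0.2]
width: 0.0615
grip_force: 0.0
```

```bash
python3 go.py 64.5 2 .042 30.2
```

```text
world [0.5147 0.3412 0.042 ] now [0.6484 0.266  0.0435] rack now mm [-67.9 -75.6] t 8.8 j7 2.19
shift/200mm now-axes [0.003 0.767 0.007] rot/pi [-0.0001  0.0002 -0.0005] shift after rot [0.002 0.767 0.008]
```

Request:
play_rows(
  claw=[0.31, 0.31, 0.31, 0.31, 0.31, 0.31, 0.31, 0.31],
  delta_pos=[
    [0, 0.03, 0],
    [0, 0.05, 0],
    [0, 0.06, 0],
    [0.001, 0.06, 0],
    [0, 0.06, 0],
    [0, 0.06, 0],
    [0.001, 0.06, 0],
    [0, 0.06, 0],
  ],
  delta_rot=[
    [0, 0, 0],
    [0, 0, 0],
    [0, 0, 0],
    [0, 0, 0],
    [0, 0, 0],
    [0, 0, 0],
    [0, 0, 0],
    [0, 0, 0],
  ],
)

```text
time: 9.6
ee_pos: [0.5705, 0.3095, 0.043]
eef_rot: [-0.503, 0.864, 0.0, 0.0]
ft_force: [1.4, -1.3, 1.0]
width: 0.0601
grip_force: 0.6
```

Request:
play_rows(
  claw=[0.31, 0.31, 0.31, 0.31, 0.31, 0.31, 0.31, 0.31],
  delta_pos=[
    [0, 0.06, 0],
    [0, 0.06, 0],
    [0, 0.06, 0],
    [0, 0.05, 0],
    [0, 0.05, 0],
    [0, 0.03, 0],
    [0, 0.017, 0],
    [0, 0, 0],
  ],
  delta_rot=[
    [0, 0, 0],
    [0, 0, 0],
    [0, 0, 0],
    [0, 0, 0],
    [0, 0, 0],
    [0, 0, 0],
    [0, 0, 0],
    [0, 0, 0],
  ],
)

```text
time: 10.4
ee_pos: [0.5142, 0.3416, 0.0429]
eef_rot: [-0.503, 0.864, 0.0, -0.0]
ft_force: [-0.7, 0.4, -0.2]
width: 0.0604
grip_force: 0.0
```

Request:
play_rows(
  claw=[0, 0, 0, 0, 0, 0, 0, 0],
  delta_pos=[
    [0, 0, 0],
    [0, 0, 0],
    [0, 0, 0],
    [0, 0, -0.1],
    [0, 0, -0.15],
    [0, 0, -0.15],
    [0, 0, -0.15],
    [0, 0, 0],
  ],
  delta_rot=[
    [0, 0, 0],
    [0, 0, 0],
    [0, 0, 0],
    [0, 0, 0],
    [0, 0, 0],
    [0, 0, 0],
    [0, 0, 0],
    [0, 0, 0],
  ],
)

```text
time: 11.2
ee_pos: [0.5167, 0.3425, 0.1577]
eef_rot: [-0.503, 0.864, 0.0, 0.004]
ft_force: [0.1, 0.4, 0.4]
width: 0.087
grip_force: 0.0
```

```bash
python3 jar.py 3; python3 go.py -58 5 .15 -46
```

```text
top lid bbox (61, 107, 5, 5) off (130, 145)
side lid bbox (17, 35, 5, 2) off (215, 140)
world [0.5739 0.2339 0.15  ] now [0.515  0.3413 0.1534] rack now mm [64.4  1.7] t 11.3 j7 1.97
shift/200mm now-axes [ 0.321 -0.521  0.017] rot/pi [1.000e-04 4.000e-04 4.228e-01] shift after rot [-0.429 -0.437  0.017]
```

View pics/p3.png

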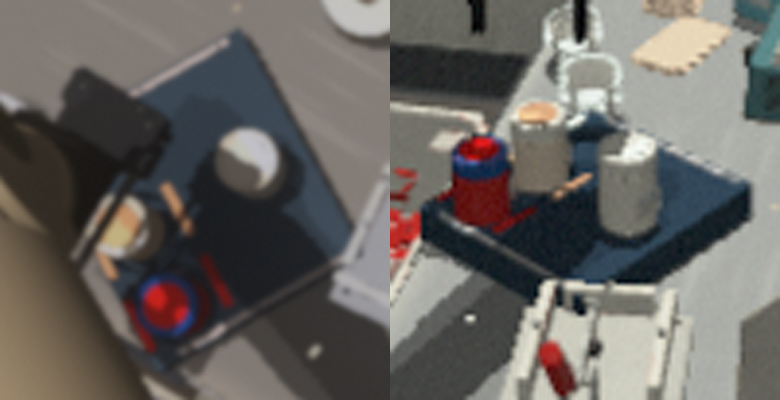

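Top and side both show red and peach at their pockets, with the peach lid at about (538,115) in the side half, and white unmoved. I'll compare against the projected lid positions.

Run:
```python
from h import *
d=np.load("rack.npz")
K,T=load("side3")[1:]
for n,y in(("red",72),("peach",0)):
    for z in(.081,.097):
        p=np.r_[d["R"]@[.061,y/1e3]+d["c"],z,1]; q=np.linalg.inv(T)@p; u=K@(q[:3]*[1,-1,-1]); u=u[:2]/u[2]
        print(n,z,u.round(1),"composite",((u-[215,140]+.5)*[3.9,400/90]+[390,0]).round())
```

```text
red 0.081 [238.2 172.8] composite [482. 148.]
red 0.097 [237.9 168.7] composite [481. 130.]
peach 0.081 [252.7 165.8] composite [539. 117.]
peach 0.097 [252.5 161.9] composite [538.  99.]
```

Request:
play_rows(
  claw=[0, 0, 0, 0, 0, 0],
  delta_pos=[
    [0.053, -0.087, 0],
    [0.053, -0.087, 0],
    [0.053, -0.087, 0],
    [0.053, -0.087, 0],
    [0.053, -0.087, 0],
    [0.053, -0.087, 0],
  ],
  delta_rot=[
    [0, 0, 0],
    [0, 0, 0],
    [0, 0, 0],
    [0, 0, 0],
    [0, 0, 0],
    [0, 0, 0],
  ],
)

```text
time: 11.9
ee_pos: [0.5736, 0.2332, 0.1512]
eef_rot: [-0.503, 0.864, 0.0, -0.001]
ft_force: [-0.5, -0.4, 0.0]
width: 0.0869
grip_force: 0.0
```

Request:
play_rows(
  claw=[0, 0, 0, 0, 0],
  delta_pos=[
    [0, 0, 0],
    [0, 0, 0],
    [0, 0, 0],
    [0, 0, 0],
    [0, 0, 0],
  ],
  delta_rot=[
    [0, 0, 0.042],
    [0, 0, 0.042],
    [0, 0, 0.042],
    [0, 0, 0.042],
    [0, 0, 0.042],
  ],
)

```text
time: 12.4
ee_pos: [0.5733, 0.2339, 0.1512]
eef_rot: [-0.193, 0.981, -0.0, -0.001]
ft_force: [-0.7, -0.2, 0.4]
width: 0.087
grip_force: 0.0
```

Request:
play_rows(
  claw=[0, 0, 0, 0, 0, 0],
  delta_pos=[
    [0, 0, 0],
    [0, 0, 0],
    [0, 0, 0],
    [0, 0, 0],
    [0, 0, 0],
    [0, 0, 0],
  ],
  delta_rot=[
    [0, 0, 0.042],
    [0, 0, 0.042],
    [0, 0, 0.042],
    [0, 0, 0.042],
    [0, 0, 0.042],
    [0, 0, 0.003],
  ],
)

```text
time: 13.0
ee_pos: [0.5733, 0.234, 0.1514]
eef_rot: [0.138, 0.99, -0.001, -0.001]
ft_force: [-0.3, -0.2, -1.5]
width: 0.0872
grip_force: 0.0
```

```bash
python3 go.py -58 5 .042 -46
```

```text
world [0.5739 0.2339 0.042 ] now [0.5733 0.234  0.1514] rack now mm [-57.6   5.4] t 13.0 j7 0.91
shift/200mm now-axes [-0.004  0.001  0.547] rot/pi [-0.0006 -0.0005 -0.0009] shift after rot [-0.003  0.     0.547]
```

Request:
play_rows(
  claw=[0, 0, 0, 0, 0, 0, 0],
  delta_pos=[
    [-0.004, 0, 0],
    [0, 0, 0.1],
    [0, 0, 0.12],
    [0, 0, 0.12],
    [0, 0, 0.12],
    [0, 0, 0.087],
    [0, 0, 0],
  ],
  delta_rot=[
    [0, 0, 0],
    [0, 0, 0],
    [0, 0, 0],
    [0, 0, 0],
    [0, 0, 0],
    [0, 0, 0],
    [0, 0, 0],
  ],
)

```text
time: 13.7
ee_pos: [0.5729, 0.2333, 0.0406]
eef_rot: [0.135, 0.991, -0.001, -0.002]
ft_force: [-0.6, -0.2, -0.4]
width: 0.0873
grip_force: 0.0
```

Request:
play_rows(
  claw=[0.31, 0.31, 0.31, 0.31, 0.31],
  delta_pos=[
    [0, 0, 0],
    [0, 0, 0],
    [0, 0, 0],
    [0, 0, 0],
    [0, 0, 0],
  ],
  delta_rot=[
    [0, 0, 0],
    [0, 0, 0],
    [0, 0, 0],
    [0, 0, 0],
    [0, 0, 0],
  ],
)

```text
time: 14.2
ee_pos: [0.575, 0.2343, 0.044]
eef_rot: [0.137, 0.991, 0.0, 0.0]
ft_force: [-0.3, 0.0, -0.0]
width: 0.0617
grip_force: 0.0
```

Request:
play_rows(
  claw=[0.31, 0.31, 0.31, 0.31, 0.31, 0.31, 0.31, 0.31],
  delta_pos=[
    [0, 0.03, 0],
    [0, 0.05, 0],
    [0, 0.06, 0],
    [0, 0.06, 0],
    [0, 0.06, 0],
    [0, 0.06, 0],
    [0, 0.06, 0],
    [0, 0.05, 0],
  ],
  delta_rot=[
    [0, 0, 0],
    [0, 0, 0],
    [0, 0, 0],
    [0, 0, 0],
    [0, 0, 0],
    [0, 0, 0],
    [0, 0, 0],
    [0, 0, 0],
  ],
)

```text
time: 15.0
ee_pos: [0.5982, 0.3183, 0.0435]
eef_rot: [0.137, 0.991, 0.0, -0.0]
ft_force: [0.7, -1.8, 0.4]
width: 0.0601
grip_force: 0.7
```

Request:
play_rows(
  claw=[0.31, 0.31, 0, 0, 0],
  delta_pos=[
    [0, 0.03, 0],
    [0, 0, 0],
    [0, 0, 0],
    [0, 0, 0],
    [0, 0, 0],
  ],
  delta_rot=[
    [0, 0, 0],
    [0, 0, 0],
    [0, 0, 0],
    [0, 0, 0],
    [0, 0, 0],
  ],
)

```text
time: 15.5
ee_pos: [0.5997, 0.3223, 0.0437]
eef_rot: [0.137, 0.991, 0.0, 0.0]
ft_force: [-0.8, 0.6, -0.0]
width: 0.0768
grip_force: 0.0
```

```bash
python3 go.py 3 -58 .042 -13.6;  python3 jar.py 4
```

```text
world [0.5975 0.3183 0.042 ] now [0.5997 0.3223 0.0437] rack now mm [  5.3 -62. ] t 15.5 j7 0.83
shift/200mm now-axes [ 0.005 -0.022  0.008] rot/pi [ 0.      0.     -0.1802] shift after rot [ 0.017 -0.016  0.008]
top no blue
side lid bbox (16, 32, 14, 5) off (215, 140)
```

View pics/p4.png

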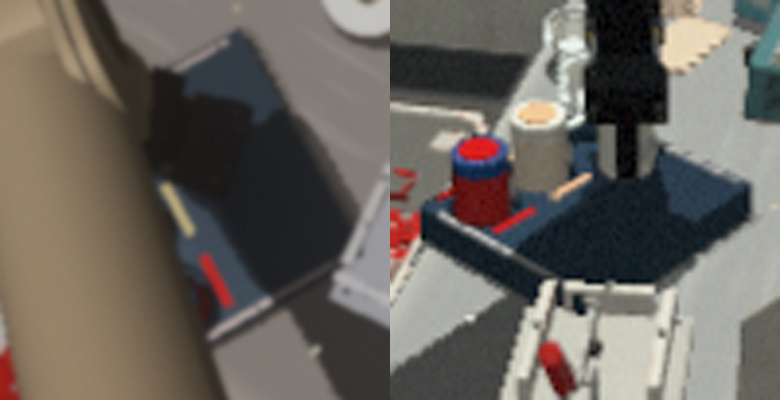

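The side half shows the white jar between the fingers at about (625,150), with red and peach seated. Now I'll turn the open fingers about the jar and make the final push.

Request:
play_rows(
  claw=[0, 0, 0, 0, 0, 0, 0, 0],
  delta_pos=[
    [0, 0, 0],
    [0.003, -0.018, 0],
    [0, 0, 0],
    [0, 0, 0],
    [0, 0, 0],
    [0, 0, 0],
    [0, 0, 0],
    [0, 0, 0],
  ],
  delta_rot=[
    [0, 0, 0],
    [0, 0, 0],
    [0, 0, -0.036],
    [0, 0, -0.036],
    [0, 0, -0.036],
    [0, 0, -0.036],
    [0, 0, -0.036],
    [0, 0, 0],
  ],
)

```text
time: 16.4
ee_pos: [0.5982, 0.3191, 0.0436]
eef_rot: [-0.146, 0.989, 0.0, 0.0]
ft_force: [0.4, 0.3, 0.0]
width: 0.0868
grip_force: 0.0
```

Request:
play_rows(
  claw=[0.31, 0.31, 0.31, 0.31, 0.31],
  delta_pos=[
    [0, 0, 0],
    [0, 0, 0],
    [0, 0, 0],
    [0, 0, 0],
    [0, 0, 0],
  ],
  delta_rot=[
    [0, 0, 0],
    [0, 0, 0],
    [0, 0, 0],
    [0, 0, 0],
    [0, 0, 0],
  ],
)

```text
time: 16.9
ee_pos: [0.5981, 0.3195, 0.0435]
eef_rot: [-0.145, 0.989, 0.0, 0.0]
ft_force: [0.1, 0.1, 0.3]
width: 0.0615
grip_force: 0.0
```

```bash
python3 go.py 65 -73 .042 -13.6
```

```text
world [0.5792 0.3794 0.042 ] now [0.5981 0.3195 0.0435] rack now mm [  3.7 -59.1] t 16.9 j7 1.35
shift/200mm now-axes [0.005 0.314 0.008] rot/pi [ 0.      0.     -0.0002] shift after rot [0.005 0.314 0.008]
```

Request:
play_rows(
  claw=[0.31, 0.31, 0.31, 0.31, 0.31, 0.31, 0.31, 0.31],
  delta_pos=[
    [0, 0.04, 0],
    [0, 0.05, 0],
    [0.002, 0.06, 0],
    [0.002, 0.05, 0],
    [0, 0.05, 0],
    [0, 0.04, 0],
    [0, 0.024, 0],
    [0, 0, 0],
  ],
  delta_rot=[
    [0, 0, 0],
    [0, 0, 0],
    [0, 0, 0],
    [0, 0, 0],
    [0, 0, 0],
    [0, 0, 0],
    [0, 0, 0],
    [0, 0, 0],
  ],
)

```text
time: 17.7
ee_pos: [0.5789, 0.3803, 0.0434]
eef_rot: [-0.145, 0.989, 0.0, -0.0]
ft_force: [0.8, 0.8, -0.2]
width: 0.0599
grip_force: 0.2
```

Request:
play_rows(
  claw=[0, 0, 0, 0, 0, 0, 0, 0],
  delta_pos=[
    [0, 0, 0],
    [0, 0, 0],
    [0, 0, 0],
    [0, 0, -0.1],
    [0, 0, -0.15],
    [0, 0, -0.15],
    [0, 0, -0.15],
    [0, 0, -0.15],
  ],
  delta_rot=[
    [0, 0, 0],
    [0, 0, 0],
    [0, 0, 0],
    [0, 0, 0],
    [0, 0, 0],
    [0, 0, 0],
    [0, 0, 0],
    [0, 0, 0],
  ],
)

```text
time: 18.5
ee_pos: [0.5794, 0.379, 0.1849]
eef_rot: [-0.145, 0.989, 0.0, 0.0]
ft_force: [0.3, 0.3, 0.7]
width: 0.0867
grip_force: 0.0
```

```bash
python3 go.py -150 -200 .2 -13.6;python3 - <<'E'
from bench import r
print(r.read_state()["ee_pos"])
E
```

```text
world [0.7973 0.2578 0.2   ] now [0.5794 0.379  0.1849] rack now mm [ 64.5 -73. ] t 18.5 j7 1.25
shift/200mm now-axes [-0.87  -0.892 -0.075] rot/pi [ 0.      0.0001 -0.0002] shift after rot [-0.869 -0.893 -0.075]
[0.5794244  0.37899586 0.18494722]
```

Request:
play_rows(
  claw=[0, 0, 0, 0, 0, 0, 0, 0],
  delta_pos=[
    [0.13, -0.17, -0.03],
    [0.13, -0.17, 0],
    [0.13, -0.17, 0],
    [0.13, -0.17, 0],
    [0.13, -0.17, 0],
    [0.13, -0.17, 0],
    [0.13, -0.17, 0],
    [0.13, -0.17, 0],
  ],
  delta_rot=[
    [0, 0, 0],
    [0, 0, 0],
    [0, 0, 0],
    [0, 0, 0],
    [0, 0, 0],
    [0, 0, 0],
    [0, 0, 0],
    [0, 0, 0],
  ],
)

```text
time: 19.3
ee_pos: [0.4573, 0.0574, 0.1897]
eef_rot: [-0.145, 0.989, 0.0, 0.0]
ft_force: [0.3, -0.0, 0.7]
width: 0.0869
grip_force: 0.0
```

Request:
play_rows(
  claw=[0, 0, 0],
  delta_pos=[
    [0, 0, 0],
    [0, 0, 0],
    [0, 0, 0],
  ],
  delta_rot=[
    [0, 0, 0],
    [0, 0, 0],
    [0, 0, 0],
  ],
)

```text
time: 19.6
ee_pos: [0.4584, 0.06, 0.1897]
eef_rot: [-0.145, 0.989, 0.0, 0.0]
ft_force: [0.8, -0.1, -0.8]
width: 0.0874
grip_force: 0.0
```

```bash
python3 jar.py 5
```

```text
top lid bbox (47, 93, 20, 20) off (130, 145)
side lid bbox (16, 33, 14, 4) off (215, 140)
```

View pics/p5.png

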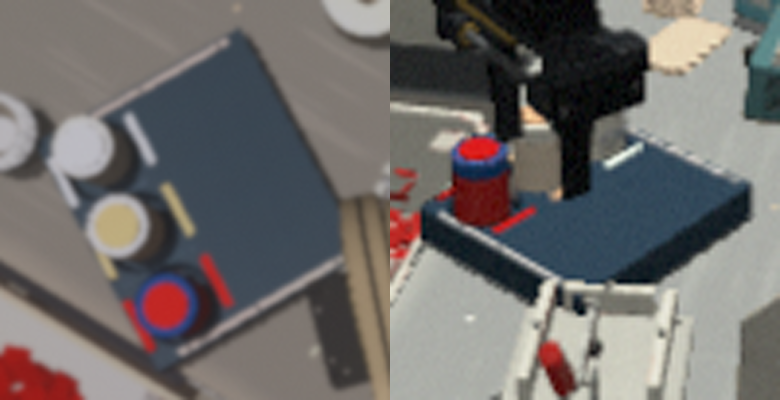

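The top view shows all three jars over their own pockets: lids at (83,147) white, (120,226) peach and (166,305) red. The gripper blocks white in the side view, so I'll raise the arm and triangulate.

Request:
play_rows(
  claw=[0, 0, 0, 0, 0, 0, 0, 0],
  delta_pos=[
    [0, 0, -0.15],
    [0, 0, -0.15],
    [0, 0, -0.15],
    [0, 0, -0.15],
    [0, 0, -0.15],
    [0, 0, -0.15],
    [0, 0, -0.1],
    [0, 0, 0],
  ],
  delta_rot=[
    [0, 0, 0],
    [0, 0, 0],
    [0, 0, 0],
    [0, 0, 0],
    [0, 0, 0],
    [0, 0, 0],
    [0, 0, 0],
    [0, 0, 0],
  ],
)

```text
time: 20.5
ee_pos: [0.4592, 0.0602, 0.392]
eef_rot: [-0.146, 0.989, 0.0, 0.002]
ft_force: [1.3, -0.2, -0.1]
width: 0.087
grip_force: 0.0
```

```bash
python3 jar.py 6
python3 - <<'E'
from h import *
d=np.load("rack.npz"); t,s=load("top6"),load("side6")
def proj(K,T,p): q=np.linalg.inv(T)@np.r_[p,1]; u=K@(q[:3]*[1,-1,-1]); return u[:2]/u[2]
for n,y in(("red",72),("peach",0),("white",-72)):
    p=np.r_[d["R"]@[.061,y/1e3]+d["c"],.081]
    u,a=blob(t[0],proj(t[1],t[2],p)); v,b=blob(s[0],proj(s[1],s[2],p)); q,g=tri(ray(t[1],t[2],u),ray(s[1],s[2],v))
    w=plane(t[1],t[2],u,.081)
    print(n,u.round(1),round(a),v.round(1),round(b),"exp",proj(s[1],s[2],p).round(1),"top@.081 rack",((w[:2]-d["c"])@d["R"]*1e3).round(1),"tri z",q[2].round(4),"gap",round(g,4))
E
```

```text
top lid bbox (47, 93, 20, 20) off (130, 145)
side lid bbox (16, 32, 14, 5) off (215, 140)
red [186.8 247.7] 168 [237.3 173. ] 32 exp [238.2 172.8] top@.081 rack [61.1 75. ] tri z 0.0815 gap 0.0009
peach [169.7 222.7] 395 [252.5 165.1] 54 exp [252.7 165.8] top@.081 rack [68.4 -0.1] tri z 0.0812 gap 0.0042
white [156.9 197. ] 438 [267.5 156.8] 112 exp [266.5 159.3] top@.081 rack [ 65.8 -72.4] tri z 0.0905 gap 0.008
```

View pics/p6.png

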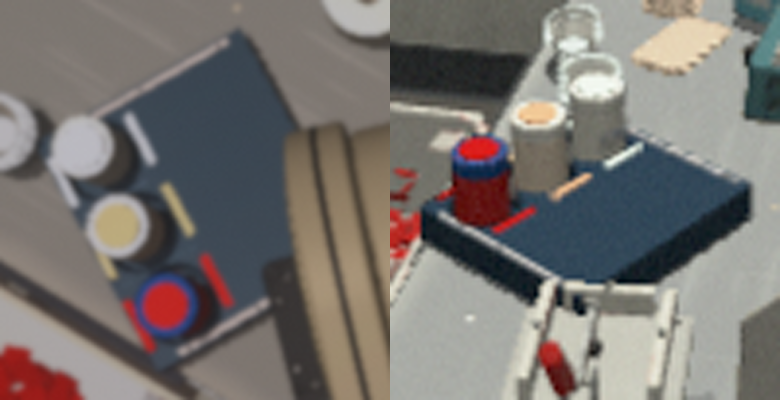

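Red measures seated. The peach and white blobs merged with the plates next to them, so I'll re-measure with a tighter tolerance and a circle fit.

Run:
```python
from h import *
d=np.load("rack.npz"); t,s=load("top6"),load("side6")
rk=lambda u:((plane(t[1],t[2],u,.081)[:2]-d["c"])@d["R"]*1e3).round(1)
c=cv2.resize(t[0][180:265,140:205],None,fx=6,fy=6,interpolation=cv2.INTER_CUBIC)
for ch in (0,1):
  C=cv2.HoughCircles(cv2.GaussianBlur(c[...,ch],(0,0),3),cv2.HOUGH_GRADIENT,1.0,60,param1=60,param2=14,minRadius=56,maxRadius=72)
  for x,y,q in C[0][:6]: u=((x+.5)/6-.5+140,(y+.5)/6-.5+180); print("circle",np.round(u,1),round(q/6,1),rk(u))
for tol in(18,25,32):
    u,a=blob(t[0],(171.5,221.3),tol); print("peach sticker",tol,u.round(1),round(a),rk(u))
    for n,y,sd in(("peach",(171.3,221.3),(252.7,165.8)),("white",(158.5,194.6),(267.5,159))):
        v,b=blob(s[0],sd,tol); q,g=tri(ray(t[1],t[2],y),ray(s[1],s[2],v)); print(n,"side",v.round(1),round(b),"z",q[2].round(4),"gap",round(g,4))
```

```text
circle [170.2 220.7] 10.8 [65.1 -4. ]
circle [157.8 193.8] 10.7 [ 60.1 -78.3]
circle [188.5 248.3] 9.6 [58.2 78.5]
circle [170.5 220.3] 10.4 [64.  -4.3]
circle [158.3 193.8] 10.5 [ 59.  -77.7]
peach sticker 18 [170.3 220.8] 158 [65.  -3.5]
peach side [252.3 164.9] 28 z 0.084 gap 0.0007
white side [268.  158.7] 47 z 0.0824 gap 0.0023
peach sticker 25 [170.3 220.8] 172 [65.  -3.6]
peach side [252.3 164.9] 33 z 0.0837 gap 0.0006
white side [267.9 158.6] 54 z 0.0827 gap 0.0019
peach sticker 32 [170.3 220.8] 184 [65.  -3.5]
peach side [252.3 165. ] 40 z 0.0832 gap 0.0007
white side [268.  158.6] 60 z 0.083 gap 0.0024
```

```bash
python3 -c "
from bench import r
print(r.close_job())"
```

```text
the job is handed in; nothing more can be done
None
```

I pushed all three jars into the pockets of their own colours and handed the job in at about 20.5 s; the hand-in gave no verdict. Measured just before, the lids stood 81–84 mm above the bench (81 mm means fully seated), and every jar looked upright and within about 7 mm of its pocket centre.

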